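# Turn the medicine carousel to the pick-up arrow

## Robot

A 6-joint arm with a two-finger parallel gripper is mounted at the origin on the work surface. World frame = base frame: x ahead of the robot, y to its left, z up, the work surface at z = 0. Lengths are in m, angles in rad, forces in N, time in s.
With the tool pointing down it reaches from about 0.35 to 0.85 m from the base axis. Payload 8.1 kg.
Tool frame: the origin (TCP) lies on the centre line of the jaws, within the pads' length; the fingertips stand 17 mm ahead of it and the grasp point (between the pads) lies 2 mm behind it; x points along the fingers, z is the direction in which the jaws open and shut, and the axes are right-handed (so a half turn about x gives the same grasp; the last joint's range is limited). The gripper opens to 93 mm and grips with 3 to 60 N. Pads are 15 mm wide; open, the fingers measure 128 mm over their backs; the gripper's body (75 mm by 188 mm) begins 65 mm behind the grasp point.
Start: joints at [1.096, 0.13, 1.488, -0, 1.523, -0.085], TCP at [0.228, 0.555, 0.236] pointing down, gripper open.
Joint ranges: [-2.96, 2.96], [-0.89, 2.26], [0.02, 2.5], [-1.34, 4.48], [0, 2.73], [-2.66, 2.66]. Speed limits (rad/s): [2.39, 2.39, 2.79, 3.14, 3.14, 3.14].

## Interface

Orientations are given as a rotation vector (axis times angle).
In Python, from plant import telemetry, optics, workorder gives the robot as it stands.
- The arm moves only by the shell command python3 -m inch 'ROWS' [FORCE]. ROWS is JSON, a list that holds one entry, the list of rows, each a list of 7 numbers: the shift along the tool's x, y, z in m, then the turn, a rotation vector about the tool's x, y, z in rad, then the opening, from 0 (shut) to 1 (fully open). In form: [[[tx, ty, tz, ax, ay, az, grip], ...]]. A call has 1 to 20 rows; each row shifts and turns the pose as measured when the row begins, along the tool's axes as they then stand; what a row does not reach is not made up. A row lasts 1/10 s, in which the tool goes at most 50 mm and 8.59 degrees, less where a joint would pass 70% of its speed; a pose out of reach is approached as far as the arm can. A call is refused whole if a number of a shift passes 0.05 or a number of a turn 0.15, either way. A call with a gripper value outside its range is refused whole. The fingers move at their own pace and stop on an object; FORCE is the grip in N (left out, the last holds). Time passes only in rows, so rows that do not move let the fingers close. It gives the time, the measured TCP pose, the force and the opening at its end, in the units of the state.
- telemetry.read_state(): the state, without advancing time (a new reading comes with each control period).
- optics.read_camera(name): name is "scene" or "top" or "wrist"; returns a dict with "frame" (480x640x3 uint8, blue, green, red), "fx", "fy", "cx", "cy" (pixels), "rvec" (rotation vector, rad) and "tvec" (3), from world to camera coordinates, as OpenCV has them. Camera axes: x right, y down, z forward; pixel columns grow to the right and rows downward; lengths in m; the calibration is good to about 2 mm. A picture is of the moment at which its call begins. There is no depth.
- workorder.close_job(): hands the job in, once; it reports no verdict.
The state is a dict: "t": time; "q": joint angles; "dq": joint speeds; "joint_torque": joint torques, N m; "tool_pos": TCP position; "orientation": TCP orientation; "force": force on the tool from outside, world axes, zero at the start; "wrist_torque": the same for the moment, N m; "opening": finger opening in m.
Only numpy, scipy, OpenCV 4.12 (cv2) and the standard library are available. Lean on these libraries where they do the work, as an engineer would, in place of code of your own. Each camera call takes 0.05 s, during which the arm holds its last target. There are 200 camera calls.

## Task

On the ward trolley, turn the round medicine carousel by pushing one of its upright posts (or its rim) until the blue-capped vial stands in line with the green arrow on the foot, and leave the carousel at rest there. Turn it gently rather than flinging it round, keep off the blue-capped vial itself so that it stays standing in its cup, and leave the pink pump bottle beside the carousel undisturbed.

Things in the scene. Friction and masses are not known exactly. Their poses are not given: they have to be found in the camera images.
- carousel: White disc, 244 mm wide, turning freely either way about its upright axis, no stops or springs, light friction: it stops within a few degrees once not pushed. Origin: on the axis, 16 mm above the trolley top; x, y turn with it. Disc top 28 mm above the trolley top. Four steel posts, 12 mm thick with 16 mm black balls, stand 108 mm from the axis on +x, +y, -x, -y, up to 90 mm above the trolley top.
- vial_blue: Glass vial with blue cap, 34 mm wide, 60 mm high, 60 g; its top is 91 mm above the trolley top. Origin: centre of its underside, z up. It stands loosely in one of four grey cups (42 mm wide, 18 mm high) on the carousel, 62 mm from the axis, midway between posts. Like vials with red, white and yellow caps stand in the others. Beyond 85 mm from the axis only the posts rise from the disc.
- pickup (a point): Fixed point where the blue-capped vial's underside must come: on the green arrow's line, 62 mm from the carousel's axis, 31 mm above the trolley top. The flat green arrow points in to the axis; it lies on a white tongue, 60 mm wide, 14 mm high, reaching 190 mm from the axis on the side away from the robot, part of the fixed grey foot (270 mm round, 14 mm high) under the carousel.
- pump: Pink disinfectant bottle with white pump head, 68 mm wide, 182 mm high, about 0.45 kg, loose on the trolley left (+y) of the carousel, 200 mm or more from its axis. Origin: centre of its underside, z up. Two loose medicine cartons, up to 35 mm high, lie to the right (-y) of the carousel, clear of its foot.

How it is judged:
At the end, for the whole second after the job is handed in: The blue-capped vial stands upright (within 10 degrees) in its cup on the carousel, its centre within 14 mm horizontally of the pick-up place on the arrow's line (about 13 degrees of carousel turn), the carousel is at rest, and the pink pump bottle still stands upright within 30 mm of where it was (horizontal distance between vial_blue and pickup below 0.014 m and z of vial_blue in the frame of carousel between 0.011 and 0.021 m and angle between each of vial_blue, pump's own z axis and vertical below 0.17 rad and angular speed of carousel below 0.05 rad/s and distance of pump from where it was at the start of the episode below 0.03 m); the robot touches nothing.
It fails at once if the blue-capped vial is pushed or gripped by the robot (more than 2 N) (contact force between any of the fingers, the arm and vial_blue above 2 N).
It fails at once if the carousel is flung round (faster than 2.5 rad/s) (angular speed of carousel above 2.5 rad/s).
It fails at once if the pink pump bottle is knocked (tilted over 20 degrees or shifted over 30 mm) (angle between pump's own z axis and vertical above 0.35 rad or distance of pump from where it was at the start of the episode above 0.03 m).
It also fails if it takes over 35 s, if anything falls off the work surface, if the arm or the gripper's body presses on something with over 40 N, if the wrist force passes 120 N, or if a joint passes its speed limit or range.

## Working session

There is one attempt and no reset: what is moved stays moved. The work goes in short steps, Python scripts to look and compute and a shell command to move; the robot and the scene stay as the last step left them, time stands still between calls to the robot, and variables do not carry over. Pictures are saved under pics/ and viewed, on a budget of 10 in all, crops included, one or two more only if the job needs it, and the job is handed in when it is done.

```bash
mkdir -p pics; ls; cat > h.py <<'E'
import numpy as np, cv2
from plant import telemetry, optics
def snap(name,fn):
    c=optics.read_camera(name); cv2.imwrite('pics/'+fn+'.png',c['frame']); 
    np.savez('pics/'+fn+'.npz',**{k:v for k,v in c.items()}); return c
def plane(fn,pts,z):
    c=np.load('pics/'+fn+'.npz'); R=cv2.Rodrigues(np.array(c['rvec'],float))[0]; t=np.array(c['tvec'],float).ravel(); o=-R.T@t
    out=[]
    for u,v in pts:
        d=R.T@np.array([(u-c['cx'])/c['fx'],(v-c['cy'])/c['fy'],1]); out.append(o+d*(z-o[2])/d[2])
    return np.array(out)
def proj(fn,P):
    c=np.load('pics/'+fn+'.npz'); R=cv2.Rodrigues(np.array(c['rvec'],float))[0]; t=np.array(c['tvec'],float).ravel()
    q=(R@np.atleast_2d(P).T).T+t
    return np.c_[q[:,0]/q[:,2]*c['fx']+c['cx'],q[:,1]/q[:,2]*c['fy']+c['cy']]
E
python3 - <<'E'
from h import *
for n in('top','scene'): c=snap(n,n+'1'); print(n,c['fx'],c['rvec'],c['tvec'])
s=telemetry.read_state(); print(s)
print(cv2.Rodrigues(np.array(s['orientation']))[0].round(3))
E
```

```text
pics
top 451.1645478242763 [ 2.17058589 -2.1322197   0.16943627] [0.1345919  0.59318303 0.60033572]
scene 468.42644541584605 [ 2.50851641  0.80041717 -0.21148328] [-0.57253327 -0.15319968  0.87215675]
{'t': 0.1, 'q': array([ 1.09559956e+00,  1.31063829e-01,  1.48916097e+00, -2.45430494e-05,
        1.52303821e+00, -8.54163882e-02]), 'dq': array([ 9.12202732e-04, -1.58346542e-03, -3.86624735e-04, -2.52476979e-05,
        1.03703472e-03, -5.14500173e-04]), 'joint_torque': array([ 7.88151829e-04, -5.61338639e+01, -4.93096876e+01,  7.70261767e-02,
        2.91312870e-02, -9.80267941e-05]), 'tool_pos': array([0.22776065, 0.55455543, 0.23471054]), 'orientation': array([-0.91834534,  1.3702414 ,  0.91697784]), 'force': array([ 0.12796732, -0.01797055,  0.79151321]), 'wrist_torque': array([ 0.02028789, -0.03478847,  0.0202802 ]), 'opening': 0.09296229145003074}
[[-0.001 -0.925  0.38 ]
 [-0.001  0.38   0.925]
 [-1.     0.    -0.002]]
```

View pics/top1.png

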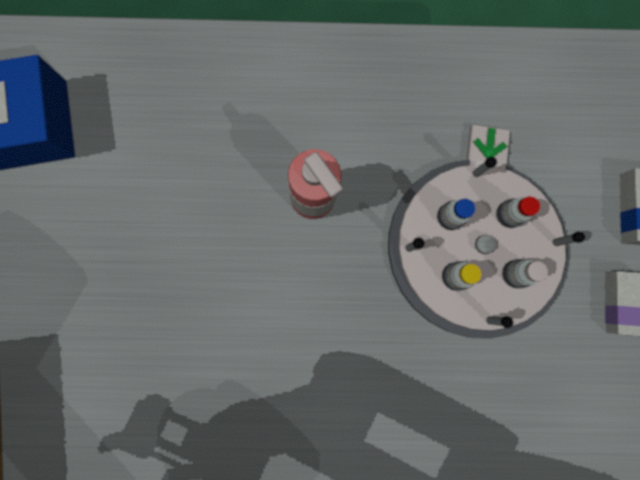

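View pics/scene1.png

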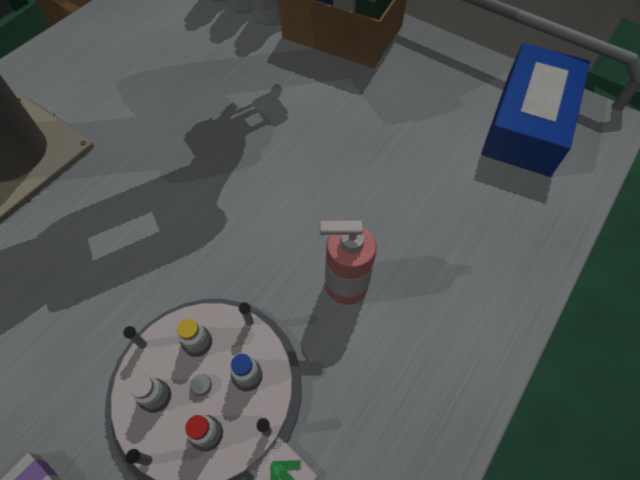

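The top view shows ball tops at (491,162), (418,243), (578,237) and (507,322), the blue cap at (464,208), the arrow at about (490,145), and the pump at about (315,175). The scene view shows balls at (244,309), (263,426), (133,456) and (130,333), and the blue cap at (242,364).

```bash
python3 - <<'E'
from h import *
def P(fn):
    c=np.load('pics/'+fn+'.npz'); R=cv2.Rodrigues(np.array(c['rvec'],float))[0]
    K=np.array([[c['fx'],0,c['cx']],[0,c['fy'],c['cy']],[0,0,1]]); return K@np.c_[R,np.array(c['tvec']).ravel()]
T=dict(far=(491,162),left=(418,243),right=(578,237),near=(507,322),blue=(464,208),red=(529,206),pump=(315,163))
S=dict(far=(263,426),left=(244,309),right=(133,456),near=(130,333),blue=(242,364),red=(197,427),pump=(352,238))
for k in T:
    X=cv2.triangulatePoints(P('top1'),P('scene1'),np.array(T[k],float),np.array(S[k],float)).ravel();X=X[:3]/X[3]; print(k,X.round(4))
b=plane('top1',[T[k] for k in('far','left','near','right')],.082); c=b.mean(0); print('balls',b.round(4),c)
print('r',np.linalg.norm((b-c)[:,:2],axis=1), np.degrees(np.arctan2((b-c)[:,1],(b-c)[:,0])))
bl=plane('top1',[T['blue']],.091)[0]-c; print('blue',np.hypot(*bl[:2]),np.degrees(np.arctan2(bl[1],bl[0])))
# green arrow
im=cv2.imread('pics/top1.png'); h=cv2.cvtColor(im,cv2.COLOR_BGR2HSV); m=cv2.inRange(h,(45,120,60),(85,255,255)); m[:100]=0
ys,xs=np.nonzero(m); print(xs.min(),xs.max(),ys.min(),ys.max())
a=plane('top1',[(xs.mean(),ys.mean())],.015)[0]-c; print('arrow',a,np.degrees(np.arctan2(a[1],a[0])))
for w in plane('top1',[(473,125),(510,128)],.014): print(w-c)
print('rim',plane('top1',[(315,200)],.05))
E
```

```text
far [ 0.692  -0.1013  0.0815]
left [0.5775 0.0008 0.08  ]
right [ 0.5897 -0.214   0.0825]
near [ 0.476  -0.1131  0.081 ]
blue [ 0.6254 -0.0596  0.0877]
red [ 0.6299 -0.1477  0.0872]
pump [0.6586 0.1401 0.1592]
balls [[ 0.6913 -0.1016  0.082 ]
 [ 0.5771  0.0011  0.082 ]
 [ 0.4752 -0.1136  0.082 ]
 [ 0.5892 -0.2149  0.082 ]] [ 0.58318097 -0.10724662  0.082     ]
r [0.10824658 0.10853996 0.1082029  0.10782482] [   2.99892512   93.23034406 -176.6224791   -86.79258447]
blue 0.06327855554955945 49.76170497749341
475 505 129 157
arrow [ 0.15668833 -0.02167026 -0.067     ] -7.874153153624042
[ 0.18905029  0.00232701 -0.068     ]
[ 0.18545134 -0.05514925 -0.068     ]
rim [[0.64032741 0.13897564 0.05      ]]
```

```bash
python3 - <<'E'
import cv2
im=cv2.imread('pics/top1.png')[105:345,375:615]; cv2.imwrite('pics/crop1.png',cv2.resize(im,(600,600),interpolation=cv2.INTER_CUBIC))
E
```

```text
(no output)
```

View pics/crop1.png

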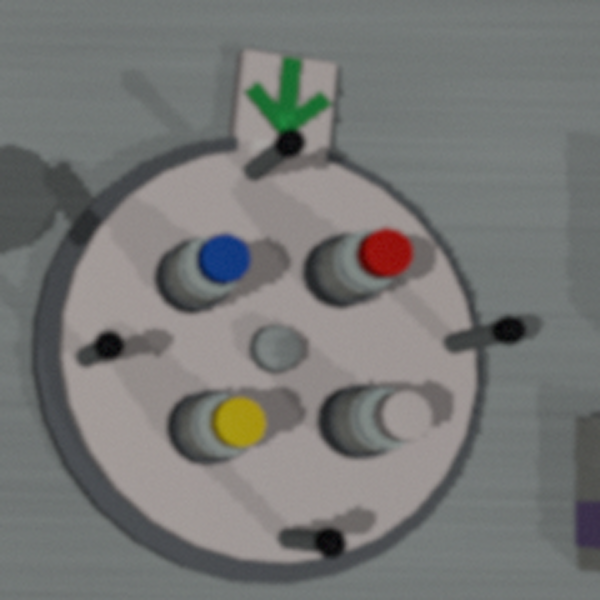

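The pink pump's top is at about (0.65, 0.14), the carousel axis is at (0.583, -0.107), the arrow points at -8° and the blue vial sits at about 48-50°. The carousel needs about -56° of turn. I'll grip the near post lightly and swing it along the arc. First I'll turn the tool and go above the post.

```bash
python3 -m inch '[[[0,0,0,-0.149,0,0,0.55],[0,0,0,-0.149,0,0,0.55],[0,0,0,-0.149,0,0,0.55],[0,-0.0147,-0.048,0,0,0,0.55],[0,-0.0147,-0.048,0,0,0,0.55],[0,-0.0147,-0.048,0,0,0,0.55],[0,-0.0147,-0.048,0,0,0,0.55],[0,-0.0147,-0.048,0,0,0,0.55],[0,-0.0147,-0.048,0,0,0,0.55],[0,-0.0147,-0.048,0,0,0,0.55],[0,-0.0147,-0.048,0,0,0,0.55],[0,-0.0147,-0.048,0,0,0,0.55],[0,-0.0147,-0.048,0,0,0,0.55],[0,-0.0147,-0.048,0,0,0,0.55],[0,-0.0147,-0.048,0,0,0,0.55],[0,0,0,0,0,0,0.55]]]'
cat >> h.py <<'E'
def to(P,yaw=None):
    s=telemetry.read_state(); R=cv2.Rodrigues(np.array(s['orientation']))[0]
    print('t',s['t'],'pos',s['tool_pos'].round(4),'zyaw',np.degrees(np.arctan2(R[1,2],R[0,2])).round(2),'x',R[:,0].round(3),'F',s['force'].round(1),'open',s['opening'])
    print('tool delta',(R.T@(np.array(P)-s['tool_pos'])).round(4))
E
python3 -c "
from h import *
to([.4752,-.1136,.052])"
```

```text
t: 1.7
tool_pos: [0.4403, -0.0123, 0.2288]
orientation: [-1.27, 1.187, 1.265]
force: [0.0, 1.0, 0.1]
opening: 0.0513
t 1.7 pos [ 0.4403 -0.0123  0.2288] zyaw 94.36 x [-0.007 -0.013 -1.   ] F [0.  1.  0.1] open 0.05132794220593427
tool delta [ 0.1778 -0.0285 -0.1015]
```

```bash
python3 -m inch '[[[0.01,-0.0095,-0.035,0,0,0,0.55],[0.01,-0.0095,-0.035,0,0,0,0.55],[0.01,-0.0095,-0.033,0,0,0,0.55],[0,0,0,0,0,0,0.55]]]'
python3 -c "
from h import *
to([.4752,-.1136,.052]); snap('wrist','w1'); print(proj('w1',[[.4752,-.1136,.082],[.4752,-.1136,.03]]))"
```

```text
t: 2.1
tool_pos: [0.4767, -0.1164, 0.1978]
orientation: [-1.268, 1.187, 1.266]
force: [0.1, -0.2, 0.2]
opening: 0.0512
t 2.1 pos [ 0.4767 -0.1164  0.1978] zyaw 94.28 x [-0.008 -0.011 -1.   ] F [ 0.1 -0.2  0.2] open 0.05120448524746551
tool delta [ 0.1458 -0.      0.0043]
[[323.74290398 238.69519503]
 [323.60281894 224.04248909]]
```

View pics/w1.png

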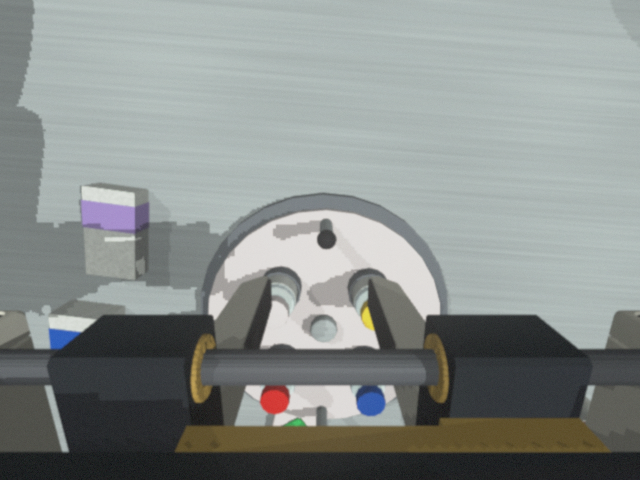

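The wrist view shows the near ball at (326,239), where I predicted (324,239). That agrees to about 1 mm, so I'll descend.

```bash
python3 -m inch '[[[0.04,0,0.0025,0,0,0,0.55],[0.04,0,0.002,0,0,0,0.55],[0.03,0,0,0,0,0,0.55],[0.02,0,0,0,0,0,0.55],[0.012,0,0,0,0,0,0.55],[0,0,0,0,0,0,0.55]]]' 6
python3 -c "
from h import *
to([.4752,-.1136,.052])"
```

```text
t: 2.75
tool_pos: [0.4757, -0.1048, 0.0543]
orientation: [-1.27, 1.18, 1.267]
force: [-0.1, 0.1, 0.2]
opening: 0.0511
t 2.75 pos [ 0.4757 -0.1048  0.0543] zyaw 94.52 x [-0.005 -0.008 -1.   ] F [-0.1  0.1  0.2] open 0.05109502180970603
tool delta [ 0.0024  0.0012 -0.0087]
```

```bash
python3 -m inch '[[[0.001,0.001,-0.008,0,0,0,0.55],[0,0,0,0,0,0,0.35],[0,0,0,0,0,0,0.2],[0,0,0,0,0,0,0.1],[0,0,0,0,0,0,0.05],[0,0,0,0,0,0,0.05],[0,0,0,0,0,0,0.05]]]' 6
python3 -c "
from h import *
to([.4752,-.1136,.052])"
```

```text
t: 3.45
tool_pos: [0.4791, -0.114, 0.059]
orientation: [-1.277, 1.176, 1.26]
force: [0.5, -0.6, -2.5]
opening: 0.0152
t 3.45 pos [ 0.4791 -0.114   0.059 ] zyaw 94.55 x [ 0.003 -0.01  -1.   ] F [ 0.5 -0.6 -2.5] open 0.01517936075914158
tool delta [0.007  0.0039 0.0008]
```

Opening is 15 mm, so the jaws are on the ball rather than the post. I'll go a little lower and re-grip.

```bash
python3 -m inch '[[[0,0,0,0,0,0,0.35],[0.008,0.003,0,0,0,0,0.35],[0.008,0.001,0,0,0,0,0.35],[0.001,0,0,0,0,0,0.1],[0.001,0,0,0,0,0,0.05],[0.001,0,0,0,0,0,0.05],[0,0,0,0,0,0,0.05]]]' 6
python3 -c "
from h import *
to([.4752,-.1136,.046])"
```

```text
t: 4.15
tool_pos: [0.4771, -0.1164, 0.0454]
orientation: [-1.281, 1.176, 1.257]
force: [0.4, -0.6, 0.8]
opening: 0.0156
t 4.15 pos [ 0.4771 -0.1164  0.0454] zyaw 94.57 x [ 0.007 -0.013 -1.   ] F [ 0.4 -0.6  0.8] open 0.015566732814726907
tool delta [-0.0006  0.0017  0.0029]
```

```bash
python3 -m inch '[[[-0.004,0,0.002,0,0,0,0.05],[-0.002,0,0.004,0.03,0,0,0.05],[0,0,0.0054,0.05,0,0,0.05],[0,0,0.0054,0.05,0,0,0.05],[0,0,0.0054,0.05,0,0,0.05],[0,0,0.0054,0.05,0,0,0.05],[0,0,0.0054,0.05,0,0,0.05],[0,0,0.0054,0.05,0,0,0.05]]]' 6
cat >> h.py <<'E'
def arc(C=(.5832,-.1072)):
    s=telemetry.read_state(); d=s['tool_pos'][:2]-np.array(C); a=np.degrees(np.arctan2(d[1],d[0]))%360
    print('r',np.hypot(*d),'phi',a,'ideal zyaw',a-90)
E
python3 -c "
from h import *
to([.4752,-.1136,.05]);arc()"
```

```text
t: 4.95
tool_pos: [0.4793, -0.0771, 0.049]
orientation: [-1.027, 1.324, 1.0]
force: [1.1, -1.3, 1.0]
opening: 0.0153
t 4.95 pos [ 0.4793 -0.0771  0.049 ] zyaw 74.9 x [ 0.008 -0.014 -1.   ] F [ 1.1 -1.3  1. ] open 0.015279344163586988
tool delta [-0.0006 -0.0055 -0.0364]
r 0.1081385925613883 phi 163.81608088801661 ideal zyaw 73.81608088801661
```

```bash
python3 -m inch '[[[0,0,0.0054,0.05,0,0,0.05],[0,0,0.0054,0.05,0,0,0.05],[0,0,0.0054,0.05,0,0,0.05],[0,0,0.0054,0.05,0,0,0.05],[0,0,0.0054,0.05,0,0,0.05],[0,0,0.0054,0.05,0,0,0.05],[0,0,0.0054,0.05,0,0,0.05],[0,0,0.0054,0.05,0,0,0.05],[0,0,0.0054,0.05,0,0,0.05],[0,0,0.0054,0.05,0,0,0.05],[0,0,0.004,0.04,0,0,0.05],[0,0,0,0,0,0,0.05]]]' 6
python3 -c "
from h import *
to([.4752,-.1136,.05]);arc();snap('top','top2')"
```

```text
t: 6.15
tool_pos: [0.5116, -0.0262, 0.049]
orientation: [-0.6, 1.483, 0.562]
force: [-0.3, 0.6, 2.5]
opening: 0.0154
t 6.15 pos [ 0.5116 -0.0262  0.049 ] zyaw 42.61 x [ 0.016 -0.019 -1.   ] F [-0.3  0.6  2.5] open 0.015371944190244046
tool delta [ 0.     -0.0397 -0.086 ]
r 0.10811514220369924 phi 131.45757446526068 ideal zyaw 41.45757446526068
```

View pics/top2.png

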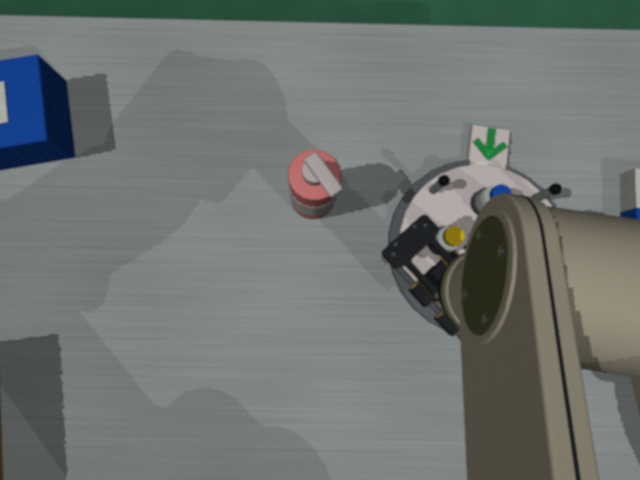

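The top view shows balls at (444,181) and (555,189), the blue cap at about (501,194), and the pump unmoved.

```bash
python3 - <<'E'
from h import *
for p in plane('top2',[(444,181),(555,189)],.082): d=p-[.5832,-.1072,0]; print(np.hypot(*d[:2]),np.degrees(np.arctan2(d[1],d[0])))
# arrow line: cross-check with tongue corners & arrow pixels
im=cv2.imread('pics/top1.png'); h=cv2.cvtColor(im,cv2.COLOR_BGR2HSV); m=cv2.inRange(h,(45,120,60),(85,255,255)); m[:100]=0
ys,xs=np.nonzero(m); W=plane('top1',np.c_[xs,ys],.014)[:,:2]-[.5832,-.1072]
a=np.degrees(np.arctan2(W[:,1],W[:,0])); print(a.mean(),(a.min()+a.max())/2)
far=W[W[:,0]>.175]; print(np.degrees(np.arctan2(*far.mean(0)[::-1])))
E
```

```text
0.10699261631822796 41.72446805211229
0.10793815416836192 -48.358670339532864
-8.019011167824274 -8.176603512334935
-8.209001274872321
```

The arrow is at -8.1° and the vial at about -3.3°, so 4.8° remain.

```bash
python3 -m inch '[[[0,0,0.0045,0.042,0,0,0.05],[0,0,0.0045,0.042,0,0,0.05],[0,0,0,0,0,0,0.05],[0,0,0,0,0,0,0.05]]]' 6
python3 -c "
from h import *
to([.4752,-.1136,.05]);arc()
snap('top','top3')
c=cv2.imread('pics/top3.png')[105:345,375:615]; cv2.imwrite('pics/top3c.png',cv2.resize(c,(600,600),interpolation=cv2.INTER_CUBIC))"
```

```text
t: 6.6
tool_pos: [0.518, -0.0209, 0.0489]
orientation: [-0.538, 1.498, 0.501]
force: [0.7, 1.0, 1.0]
opening: 0.0153
t 6.6 pos [ 0.518  -0.0209  0.0489] zyaw 38.07 x [ 0.016 -0.019 -1.   ] F [0.7 1.  1. ] open 0.015282512398520777
tool delta [ 0.     -0.0466 -0.0908]
r 0.10811791090109428 phi 127.07497618326404 ideal zyaw 37.07497618326404
```

View pics/top3c.png

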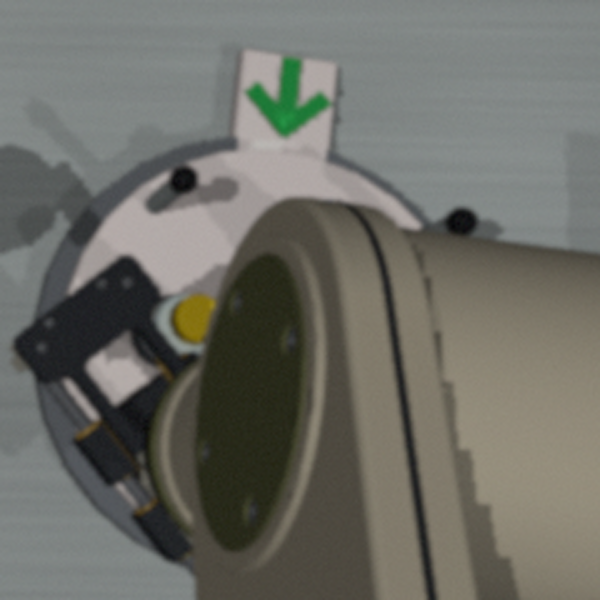

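Balls are now at about (448,177) and (559,193), and the motion ended where intended. I'll open and lift straight off.

```bash
python3 -m inch '[[[0,0,0,0,0,0,0.3],[0,0,0,0,0,0,0.6],[0,0,0,0,0,0,0.6],[0,0,0,0,0,0,0.6],[-0.03,0,0,0,0,0,0.6],[-0.04,0,0,0,0,0,0.6],[-0.04,0,0,0,0,0,0.6],[-0.04,0,0,0,0,0,0.6],[-0.02,0.045,0,0,0,0,0.6],[0,0.045,-0.045,0,0,0,0.6],[0,0,-0.045,0,0,0,0.6],[0,0,-0.045,0,0,0,0.6],[0,0,-0.045,0,0,0,0.6],[0,0,-0.045,0,0,0,0.6],[0,0,0,0,0,0,0.6]]]'
python3 -c "
from h import *
to([.4752,-.1136,.05])
snap('top','top4')
c=cv2.imread('pics/top4.png')[105:345,275:615]; cv2.imwrite('pics/top4c.png',cv2.resize(c,(800,565),interpolation=cv2.INTER_CUBIC))"
```

```text
t: 8.15
tool_pos: [0.2838, -0.0879, 0.2214]
orientation: [-0.543, 1.501, 0.507]
force: [1.0, 1.0, 0.4]
opening: 0.0554
t 8.15 pos [ 0.2838 -0.0879  0.2214] zyaw 38.44 x [ 0.012 -0.02  -1.   ] F [1.  1.  0.4] open 0.055376311047908036
tool delta [ 0.1742 -0.1351  0.1345]
```

View pics/top4c.png

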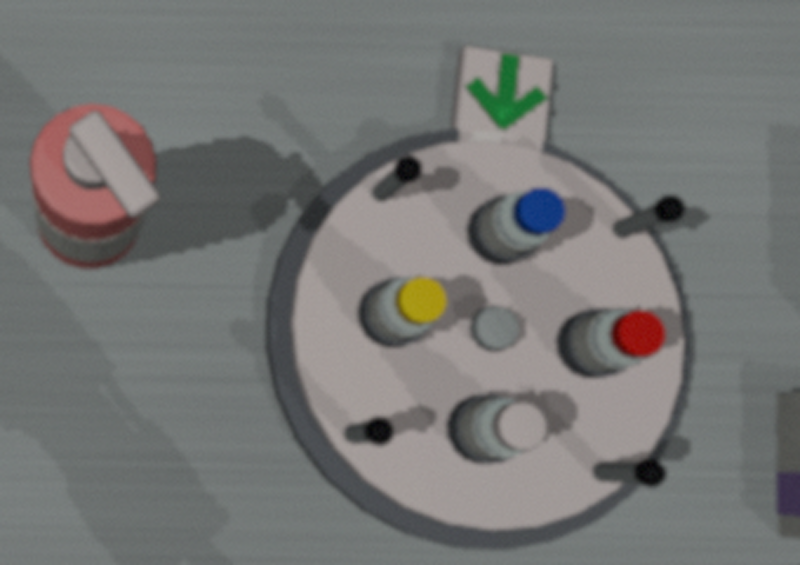

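The crop shows the blue cap at (540,211), balls at (408,169), (669,209), (650,472) and (379,431), and the pump where it was.

```bash
python3 - <<'E'
from h import *
k=340/800; px=lambda l:[(275+u*k,105+v*k) for u,v in l]
b=plane('top4',px([(408,169),(669,209),(650,472),(379,431)]),.082); c=b.mean(0); d=b-c
print(c,np.degrees(np.arctan2(d[:,1],d[:,0])))
v=plane('top4',px([(540,211)]),.091)[0]; a=np.radians(-8.1); g=np.array([.5832,-.1072])+.062*np.array([np.cos(a),np.sin(a)])
print('vial',v,'pickup',g,'err',np.hypot(*(v[:2]-g)))
A=cv2.cvtColor(cv2.imread('pics/top1.png'),7-1)[145:220,280:345].astype(int);B=cv2.cvtColor(cv2.imread('pics/top4.png'),6)[145:220,280:345].astype(int)
print('pump diff',abs(A-B).mean())
snap('top','top5'); B5=cv2.imread('pics/top5.png')[120:345,380:600].astype(int)-cv2.imread('pics/top4.png')[120:345,380:600]; print('still',abs(B5).mean(),abs(B5).max())
E
```

```text
[ 0.58303568 -0.10759239  0.082     ] [  37.25098053  -52.74656487 -142.60480445  127.35015337]
vial [ 0.64335241 -0.11406611  0.091     ] pickup [ 0.64458147 -0.11593588] err 0.002237544536040525
pump diff 1.4746666666666666
still 1.170929292929293 15
```

The vial is about 2 mm from the pick-up point. The carousel is still and the arm is clear, so I'm handing in.

```bash
python3 -c "
from plant import workorder; print(workorder.close_job())"
```

```text
the job is handed in; nothing more can be done
None
```

The blue-capped vial now stands in line with the green arrow, and I've handed the job in. Handing in gave no verdict, so the checks below are from my own camera measurements.

I gripped the carousel's near post lightly (6 N) and swung it about 56° clockwise at roughly 0.5 rad/s. Then I opened the gripper, lifted off and backed away, about 8 s in all.

- **Vial position:** by its cap, about 2 mm from the pick-up point, against the 14 mm allowed. The posts put it about 0.4° off the arrow's line. It still stands in its cup.
- **Carousel at rest:** two pictures taken 0.05 s apart matched apart from image noise.
- **Pump bottle:** its patch of the picture is unchanged from the start, so it was not moved.
- **Arm:** clear of everything.

**What didn't go as planned:** the first grip caught the ball on top of the post. I re-gripped lower, but the opening still read about 15 mm instead of the post's 12 mm, so the pads probably held the ball too. This made no difference to the turn. At that lower point the fingertips came down to about the height of the disc top, at under 1 N, so I raised them before turning.

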